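# Hang a drilling template on twin locating pins and lock it

### The job

Pick up the aluminium drilling template by its black bar grip and hang it on the drilling jig with both of the jig's steel pins through its two holes, feeling gently for the pins without forcing it, until it lies flush on the wooden deck. Then push the red tab of the lock slide all the way in, so the slide covers the template's edge, and let go. Leave the red jar at the front edge and the sanding block where they are.

Things in the scene. Friction and masses are not known exactly. Their poses are not given: they have to be found in the camera images.
- template: Loose aluminium plate, 110 (x) x 170 (y) x 8 mm, about 0.28 kg. Origin: centre of its underside, z up. Through holes of 12 mm diameter at y = -60 and +60 mm, x = 0. In the middle a black bar grip: 44 mm along x, 14 mm thick along y, 8 to 50 mm above the underside; pinch it across y. Brass bushes are decoration. May be hung either way round.
- jig: Wooden drilling jig fixed to the bench. Origin on the bench below the middle of its groove, z up. Plinth x = -130 to +80 mm, 250 mm along y; flat deck 30 mm above the bench, x = -125 to +75 mm, 240 mm along y, cut by a 32 mm groove along y at x = 0. Dark steel cheeks and strap at x = -112 to -70 mm, within 24 mm of y = 0, up to 52 mm high, guide the lock slide.
- deck_mid (a point): Jig point at x = y = 0, at deck height (axes as the jig's). Two upright 10 mm steel pins stand on a bar clamped in the groove: 120 mm apart along y, x = 0, tips 20 mm above the deck, last 3 mm tapering to a flat 7 mm tip. The bar is clamped up to 15 mm either way along y from this point; its setting is not measured and must be felt or seen. It holds 150 N sideways.
- lock_slide (a joint): Slide on the jig's -x side: 0 drawn back, 0.030 m fully in, along the jig's +x; about 2.5 N friction, stays where left. Steel bar 26 mm wide, 8 mm thick, underside 40 mm above the bench, 2 mm over a seated template's top. Its tip is at jig x = -67 mm drawn back, -37 mm fully in (template edge: -55 mm). It passes only over a flush template.
- lock_tab (a point): Centre of the outer (-x) face of the lock slide's upright red tab: 26 mm wide along y, 7 mm thick, 46 to 76 mm above the bench; this point is 64 mm above the bench, at jig x = -117 mm, y = 0 when drawn back. Push it along the jig's +x.
- sanding_block: Bystander: brown sanding block, 63 x 104 x 32 mm, origin at its underside centre.
- lacquer_jar: Bystander: red jar with a grey lid standing alone near the bench's front edge, 52 mm across, 60 mm high, origin at its underside centre.
- tile_cutter_mid (a point): Fixed obstacle: point on the bench under the middle of the blue and white tile cutter, which always stands between template and jig, behind the line joining them: it lies within about x = 0.47 to 0.79, y = -0.07 to 0.46 m (set askew), its lever up to 0.26 m high. Carry things round its front or high over it.

How it is judged:
By the outcome, as a careful person would: the job done as asked, in the order asked, and still so for the second after the job is handed in, with the robot touching nothing.
It also fails if it takes over 72 s, if anything falls off the work surface, if the arm or the gripper's body presses on something with over 40 N, if the wrist force passes 120 N, or if a joint passes its speed limit or range.

### The arm

A 7-joint arm with a two-finger parallel gripper is mounted at the origin on a cart in front of the work surface, level with it; the furniture and walls round the work are solid. World frame = base frame: x ahead of the robot, y to its left, z up, the work surface at z = 0. Lengths are in m, angles in rad, forces in N, time in s.
With the tool pointing down it reaches from about 0.4 to 0.85 m from the base axis. Payload 4.5 kg.
Tool frame: the origin (TCP) lies midway between the tips of the shut fingers; the grasp point (between the pads) lies 19 mm behind it (env.pinch_z is the distance from the TCP to the grasp point, in m); z points along the fingers, y is the line along which they close (so a half turn about z gives the same grasp; the last joint's range is limited). The gripper opens to 85 mm and grips with 20 to 120 N. Pads are 22 mm wide; open, the fingers measure 114 mm over their backs; the gripper's body (76 mm by 85 mm) begins 54 mm behind the grasp point. The pads swing forward as they close: fully open they stand 13 mm farther back than shut.
Start: joints at [1.279, 0.689, -0.195, 1.565, 0.157, 0.902, -0.215], TCP at [0.2, -0.592, 0.231] pointing down, gripper open.
Joint ranges: [-3.01, 3.01], [-0.46, 2.08], [-1.47, 1.51], [0.13, 2.56], [-1, 4.14], [0.04, 2.09], [-2.66, 2.66]. Speed limits (rad/s): [2.57, 2.57, 3.14, 3.14, 3.14, 3.14, 3.14].

### API

Orientations are given as a unit quaternion [w, x, y, z].
In Python, from workcell import env gives the robot as it stands. The module is installed in compiled form; this text tells all that it offers.
- The arm moves only by the shell command python3 -m inch 'ROWS'. ROWS is JSON, one flat list of numbers, 7 for each row, row after row: the shift along the tool's x, y, z in mm, then the turn, a rotation vector about the tool's x, y, z in degrees, then the opening, from 0 (shut) to 1 (fully open). A call has 1 to 12 rows; each row is the pose to reach, as a shift and turn from the pose commanded when the call began, along the tool's axes at that moment; what a row does not reach only later rows make up. A row lasts 1/10 s, in which the tool goes at most 50 mm and 8.59 degrees, less where a joint would pass 70% of its speed; a pose out of reach is approached as far as the arm can. A call with a gripper value outside its range is refused whole. The fingers move at their own pace and stop on an object; the grip force is fixed at half the most. Time passes only in rows, so rows that repeat a pose let the fingers close. It gives the time, the measured TCP pose, the force, the opening and the grip force at its end, in the units of the state.
- env.observe(): the state, without advancing time (a new reading comes with each control period).
- env.capture(name): name is "scene" or "top"; returns the picture (384x512x3 uint8, red, green, blue); there is no depth.
- env.get_calibration(name): a dict with "fx", "fy", "cx", "cy" (pixels), "k1" (the pictures are not rectified: a ray, as slopes to the right and down, at radius r is drawn at 1 + k1 r^2 times it, then the intrinsics apply), "cam_to_world" (4x4, takes a point from camera to world coordinates). Camera axes: x right, y down, z forward; pixel columns grow to the right and rows downward; lengths in m; the calibration is good to about 2 mm. A picture is of the moment at which its call begins. get_calibration takes no time and is no camera call.
- env.hand_in(): hands the job in; it is judged then, once.
The state is a dict: "clock": time; "qpos": joint angles; "qd": joint speeds; "joint_torque": joint torques, N m; "position": TCP position; "ee_rot": TCP orientation; "ft_force": force on the tool from outside, world axes, zero at the start; "torque": the same for the moment, N m; "gripper_width": opening from 0.0 (shut) to 1.0 (fully open); "grip_force": force on a finger pad.
Only numpy, scipy, OpenCV 4.12 (cv2) and the standard library are available. Lean on these libraries where they do the work, as an engineer would, in place of code of your own. Each camera call takes 0.05 s, during which the arm holds its last target. There are 200 camera calls.

## Working session

There is one attempt and no reset: what is moved stays moved. The work goes in short steps, Python scripts to look and compute and a shell command to move; the robot and the scene stay as the last step left them, time stands still between calls to the robot, and variables do not carry over. Pictures are saved under pics/ and viewed, at most 10 in all, crops included, and the job is handed in when it is done.

```bash
mkdir -p pics; python3 - <<'E'
from workcell import env
import cv2,numpy as np
for n in("scene","top"):
    im=env.capture(n); cv2.imwrite(f"pics/{n}0.png",cv2.resize(im[:,:,::-1],(800,600),interpolation=cv2.INTER_CUBIC)); c=env.get_calibration(n); print(n,{k:np.round(v,4).tolist() for k,v in c.items()})
s=env.observe();print(s["clock"],s["position"],s["ee_rot"],env.pinch_z)
E
```

```text
scene {'fx': 398.1277, 'fy': 398.1277, 'cx': 252.597, 'cy': 201.1665, 'k1': -0.0741, 'cam_to_world': [[-0.6546, -0.3947, 0.6447, -0.1629], [-0.7559, 0.3337, -0.5633, 0.7143], [0.0072, -0.8561, -0.5168, 0.6646], [0.0, 0.0, 0.0, 1.0]]}
top {'fx': 458.5051, 'fy': 458.5051, 'cx': 257.0436, 'cy': 181.2185, 'k1': -0.032, 'cam_to_world': [[0.0226, -0.9884, 0.15, 0.4024], [-0.9997, -0.0215, 0.0088, 0.0415], [-0.0054, -0.1501, -0.9887, 1.1698], [0.0, 0.0, 0.0, 1.0]]}
0.1 [ 0.1997792  -0.59155556  0.23052677] [-8.58614249e-04  9.86756196e-01  1.62207978e-01 -2.08939060e-04] 0.0187
```

View pics/top0.png

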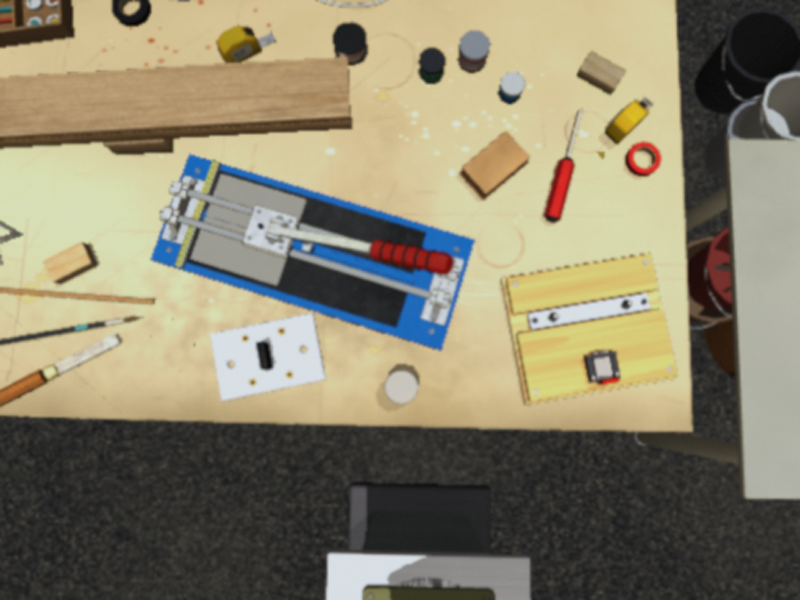

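View pics/scene0.png

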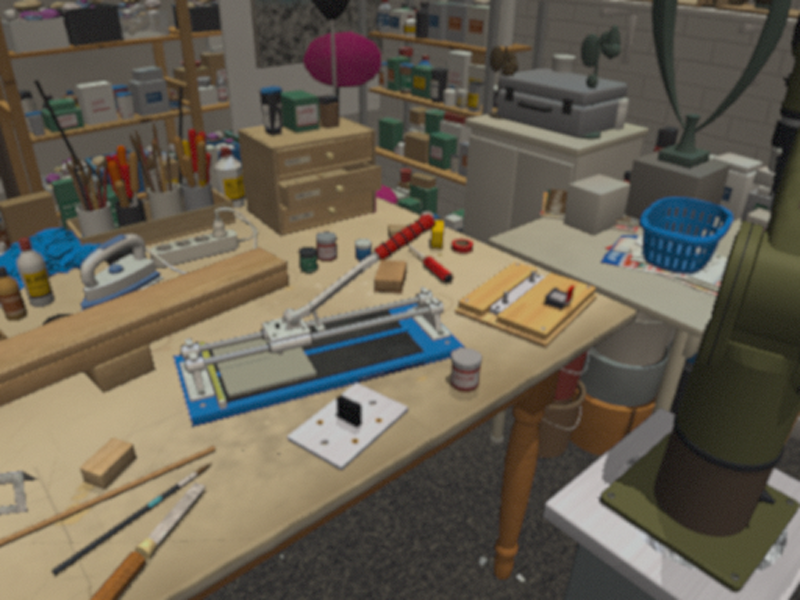

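The top view shows the template at about (267,357) with holes near (231,364) and (303,349), and the jig's pins at about (554,317) and (627,304). The red tab is at (607,380) and the jar at (402,385). I'll enlarge both areas.

```bash
cat > h.py <<'E'
import numpy as np,cv2
from workcell import env
from scipy.spatial.transform import Rotation as R
def px(n,u,v,z):
    c=env.get_calibration(n);K=np.array([[c['fx'],0,c['cx']],[0,c['fy'],c['cy']],[0,0,1]])
    # drawn = ray*(1+k1 r^2)
    p=cv2.undistortPoints(np.array([[[u,v]]],float),K,np.array([c['k1'],0,0,0.]))[0,0]
    T=np.array(c['cam_to_world']);d=T[:3,:3]@[*p,1];o=T[:3,3]
    return o+d*(z-o[2])/d[2]
def crop(n,x0,y0,w,h,name,k=None):
    k=k or min(800//w,600//h)
    im=env.capture(n)[y0:y0+h,x0:x0+w,::-1]
    cv2.imwrite(f"pics/{name}.png",cv2.resize(im,None,fx=k,fy=k,interpolation=cv2.INTER_CUBIC));print(name,k)
E
python3 - <<'E'
from h import *
a=env.capture("top")[:,:,::-1]
f=lambda x0,y0,w,h:cv2.resize(a[y0:y0+h,x0:x0+w],None,fx=6,fy=6,interpolation=cv2.INTER_CUBIC)
cv2.imwrite("pics/tmpl.png",f(130,195,85,65)); cv2.imwrite("pics/jig.png",f(315,160,125,100))
E
```

```text
(no output)
```

View pics/tmpl.png

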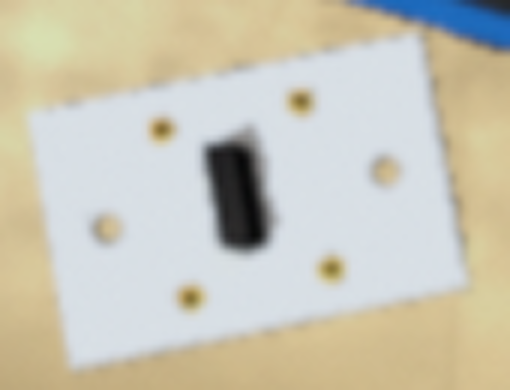

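View pics/jig.png

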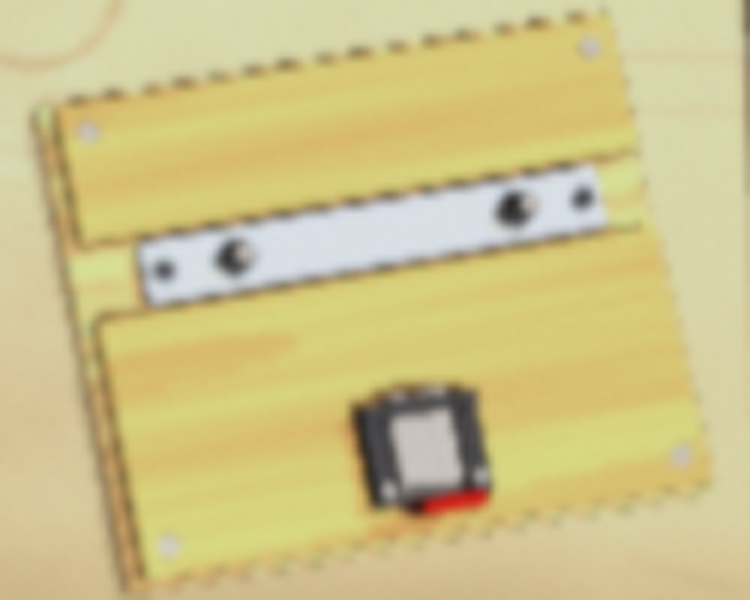

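Template corners in the crop are (30,113), (422,33), (467,288) and (72,368), with holes at (107,228) and (387,171). In the jig crop the bright pin tips are at about (243,253) and (526,205), and the tab is at (457,500). The lock slide faces the robot.

```bash
python3 - <<'E'
from h import *
def P(o,p,z): return px("top",o[0]+(p[0]+.5)/6-.5,o[1]+(p[1]+.5)/6-.5,z)
t=(130,195);j=(315,160)
C=[P(t,p,.008) for p in[(30,113),(422,33),(467,288),(72,368)]]
H=[P(t,p,.008) for p in[(107,228),(387,171)]]
G=P(t,(228,148),.05),P(t,(242,240),.05)
print("tmpl corners",np.round(np.mean(C,0),4),[round(float(np.linalg.norm(C[i]-C[(i+1)%4])),4) for i in range(4)])
def ang(d): return np.degrees(np.arctan2(d[1],d[0]))
print("edge ang",ang(C[0]-C[1])-90, ang(C[3]-C[2])-90,"holes",np.round(np.mean(H,0),4),np.linalg.norm(H[0]-H[1]),ang(H[0]-H[1])-90, "grip",np.round(G,4))
D=[P(j,p,.03) for p in[(62,100),(610,12),(712,485),(148,580)]]
print("deck",np.round(D,4).tolist(),np.round(np.mean(D,0),4),[round(float(np.linalg.norm(D[i]-D[(i+1)%4])),4) for i in range(4)])
print("ang",ang(D[0]-D[1])-90,ang(D[3]-D[2])-90,ang(D[0]-D[3]),ang(D[1]-D[2]))
T=[P(j,p,.05) for p in[(243,253),(526,205)]]
print("pins",np.round(T,4).tolist(),np.round(np.mean(T,0),4),np.linalg.norm(T[0]-T[1]),ang(T[0]-T[1])-90)
print("tab",P(j,(457,500),.072))
print("jar lid",px("top",402/800*512,385*.64,.06))
print(R.from_quat(env.observe()["ee_rot"],scalar_first=True).as_matrix().round(3).tolist())
E
```

```text
tmpl corners [0.4546 0.2671 0.008 ] [0.1696, 0.1095, 0.1685, 0.1091]
edge ang 12.9002588570427 12.752892707626529 holes [0.4546 0.2673 0.008 ] 0.12026563038333893 12.840724101835448 grip [[0.4735 0.268  0.05  ]
 [0.4364 0.2604 0.05  ]]
deck [[0.5917, -0.119, 0.03], [0.6345, -0.351, 0.03], [0.4367, -0.3876, 0.03], [0.3934, -0.1545, 0.03]] [ 0.5141 -0.253   0.03  ] [0.2359, 0.2011, 0.2371, 0.2014]
ang 10.447023971455067 10.52562725613899 10.1299220826184 10.49128220839892
pins [[0.5266, -0.1904, 0.05], [0.5489, -0.307, 0.05]] [ 0.5377 -0.2487  0.05  ] 0.11876627117928441 10.81516182347309
tab [ 0.42755012 -0.26996121  0.072     ]
jar lid [0.41273023 0.04716009 0.06      ]
[[0.947, 0.32, -0.001], [0.32, -0.947, 0.001], [-0.0, -0.001, -1.0]]
```

Sizes check out: the template measures 169 x 109 mm, its holes are 120.3 mm apart, and the pins are 119 mm apart. I'm moving first to a waypoint over the jig's near side, turning 5.85° to match the template's yaw.

```bash
cat >> h.py <<'E'
def go(x,y,z,yaw):
    "print shift mm/turn deg in tool axes to a tool-down pose with tool x at yaw"
    s=env.observe();A=R.from_quat(s["ee_rot"],scalar_first=True)
    B=R.from_euler('z',yaw,degrees=True)*R.from_matrix(np.diag([1.,-1,-1]))
    print("shift",(A.inv().apply(np.array([x,y,z])-s["position"])*1e3).round(1),"turn",(A.inv()*B).as_rotvec(degrees=True).round(2))
def st():
    s=env.observe();print("t",s["clock"],"p",s["position"].round(4),"f",s["ft_force"].round(2),"m",s["torque"].round(2),"w",round(s["gripper_width"],3),"gf",s["grip_force"])
E
python3 -m inch '[327,-250,0,0,0,5.85,1, 327,-250,0,0,0,5.85,1, 327,-250,0,0,0,5.85,1, 327,-250,0,0,0,5.85,1, 327,-250,0,0,0,5.85,1, 327,-250,0,0,0,5.85,1, 327,-250,0,0,0,5.85,1, 327,-250,0,0,0,5.85,1, 327,-250,0,0,0,5.85,1, 327,-250,0,0,0,5.85,1, 327,-250,0,0,0,5.85,1, 327,-250,0,0,0,5.85,1]'
python3 -c "
from h import *
go(.4546,.267,.16,12.85)"
```

```text
clock: 1.35
position: [0.4283, -0.2528, 0.2312]
ee_rot: [0.0, 0.994, 0.11, -0.001]
ft_force: [-0.6, -0.4, -0.9]
gripper_width: 1.0
grip_force: 0.0
shift [ 139.1 -501.6   70.6] turn [ 0.04  0.08 -0.26]
```

```bash
python3 -m inch '[139,-501,0,0,0,0,1, 139,-501,0,0,0,0,1, 139,-501,0,0,0,0,1, 139,-501,0,0,0,0,1, 139,-501,0,0,0,0,1, 139,-501,0,0,0,0,1, 139,-501,0,0,0,0,1, 139,-501,0,0,0,0,1, 139,-501,0,0,0,0,1, 139,-501,0,0,0,0,1, 139,-501,0,0,0,0,1, 139,-501,0,0,0,0,1]'
python3 -c "
from h import *
go(.4546,.267,.06,12.85);go(.4546,.267,.016,12.85)"
```

```text
clock: 2.55
position: [0.4547, 0.2716, 0.2311]
ee_rot: [-0.001, 0.994, 0.113, 0.001]
ft_force: [-0.6, -1.1, 0.3]
gripper_width: 0.997
grip_force: 0.0
shift [ -1.3   4.8 171.1] turn [-0.12 -0.07  0.14]
shift [ -1.4   4.9 215.1] turn [-0.12 -0.07  0.14]
```

```bash
python3 -m inch '[0,0,50,0,0,0,1, 0,0,90,0,0,0,1, 0,0,130,0,0,0,1, 0,0,150,0,0,0,1, 0,0,150,0,0,0,1, 0,0,150,0,0,0,1]'
python3 -c "
from h import *
go(.4546,.267,.06,12.85);go(.4546,.267,.016,12.85)
crop('top',130,180,100,75,'g1',8)"
```

```text
clock: 3.15
position: [0.4552, 0.2666, 0.0817]
ee_rot: [0.001, 0.994, 0.11, 0.0]
ft_force: [-0.1, 0.2, 0.0]
gripper_width: 0.999
grip_force: 0.0
shift [-0.5 -0.5 21.7] turn [ 0.08  0.   -0.21]
shift [-0.5 -0.6 65.7] turn [ 0.08  0.   -0.21]
g1 8
```

View pics/g1.png

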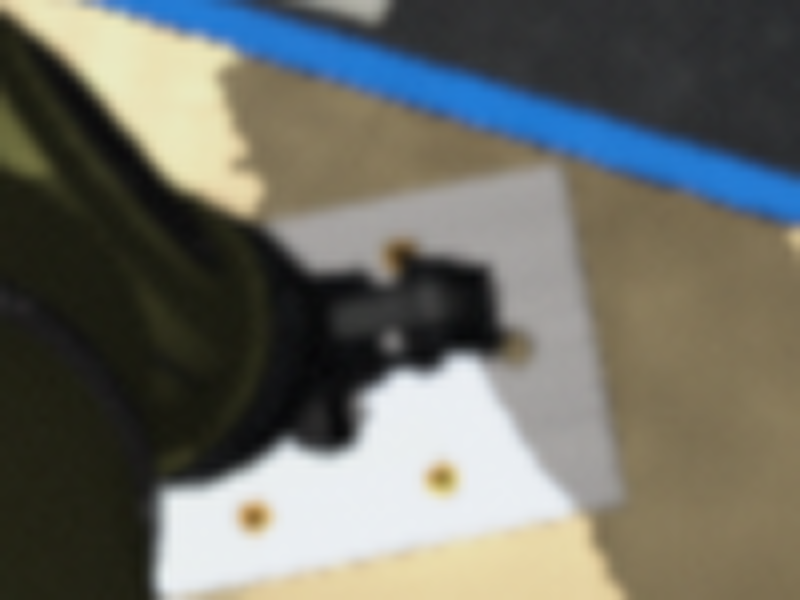

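The gripper stands above the grip, aligned with the plate, with its right finger over the plate just inside the right-hand hole at (515,345). I'll descend and close.

```bash
python3 -m inch '[0,0,30,0,0,0,1, 0,0,50,0,0,0,1, 0,0,60,0,0,0,1, 0,0,65,0,0,0,1, 0,0,65,0,0,0,1, 0,0,65,0,0,0,1]' && python3 -m inch '[0,0,0,0,0,0,0, 0,0,0,0,0,0,0, 0,0,0,0,0,0,0, 0,0,0,0,0,0,0, 0,0,0,0,0,0,0, 0,0,0,0,0,0,0, 0,0,0,0,0,0,0, 0,0,0,0,0,0,0]'; python3 -c "
from h import *
st()"
```

```text
clock: 3.8
position: [0.4549, 0.269, 0.0172]
ee_rot: [-0.0, 0.994, 0.112, 0.001]
ft_force: [-0.3, -0.4, 0.3]
gripper_width: 0.997
grip_force: 0.0
clock: 4.6
position: [0.4544, 0.2687, 0.0165]
ee_rot: [0.0, 0.994, 0.112, 0.0]
ft_force: [-0.3, -0.3, 4.6]
gripper_width: 0.159
grip_force: 59.6
t 4.6 p [0.4544 0.2687 0.0165] f [-0.29 -0.27  4.61] m [-0.08  0.05  0.02] w 0.159 gf 59.60734248161316
```

```bash
python3 -m inch '[0,0,-10,0,0,0,0, 0,0,-30,0,0,0,0, 0,0,-60,0,0,0,0, 0,0,-100,0,0,0,0, 0,0,-140,0,0,0,0, -10,0,-170,0,0,0,0, -20,0,-190,0,0,0,0, -20,0,-200,0,0,0,0, -20,0,-200,0,0,0,0, -20,0,-200,0,0,0,0, -20,0,-200,0,0,0,0]'; python3 -c "
from h import *
st();crop('scene',100,100,260,195,'lift',3)
print(px('top',440*.64,262*.64,.24))
go(.5377,-.2487,.2165,10.6);go(.44,-.18,.2165,10.6)"
```

```text
clock: 5.7
position: [0.4345, 0.2639, 0.215]
ee_rot: [0.001, 0.994, 0.112, -0.001]
ft_force: [0.5, -0.9, -2.7]
gripper_width: 0.156
grip_force: 58.8
t 5.7 p [0.4345 0.2639 0.215 ] f [ 0.54 -0.93 -2.66] m [0.04 0.02 0.02] w 0.156 gf 58.82759749889374
lift 3
[ 5.72782845e-01 -2.40763433e-04  2.40000000e-01]
shift [-12.9 522.7  -0.9] turn [0.06 0.12 2.21]
shift [-93.  434.1  -0.8] turn [0.06 0.12 2.21]
```

View pics/lift.png

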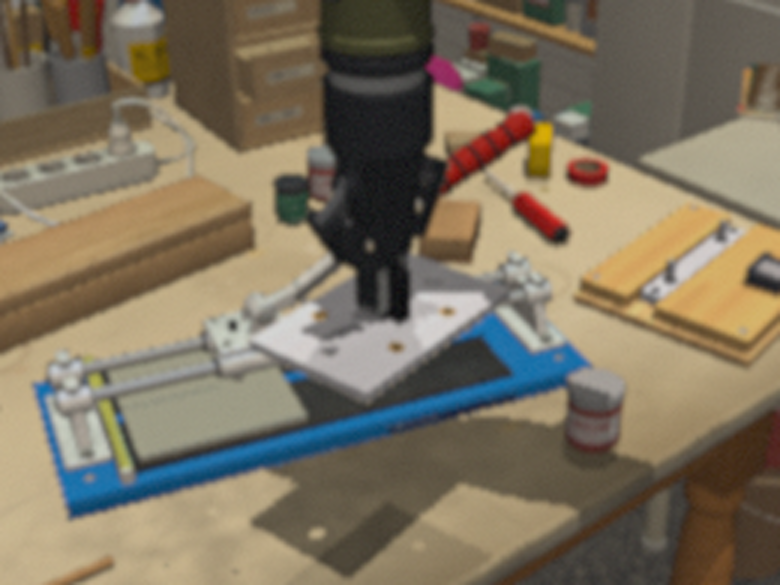

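The template is held level, well clear of the cutter and the jar. I'm carrying it round the front.

```bash
python3 -m inch '[-10,30,0,0,0,1,0, -25,70,0,0,0,2.2,0, -37,110,0,0,0,2.2,0, -50,155,0,0,0,2.2,0, -60,200,0,0,0,2.2,0, -68,245,0,0,0,2.2,0, -75,290,0,0,0,2.2,0, -83,335,0,0,0,2.2,0, -88,375,0,0,0,2.2,0, -93,405,0,0,0,2.2,0, -93,425,0,0,0,2.2,0, -93,434,0,0,0,2.2,0]'; python3 -c "
from h import *
st();go(.5377,-.2487,.13,10.5)"
```

```text
clock: 6.95
position: [0.4402, -0.1821, 0.2155]
ee_rot: [0.0, 0.996, 0.091, -0.0]
ft_force: [-0.2, 0.0, -2.6]
gripper_width: 0.154
grip_force: 59.0
t 6.95 p [ 0.4402 -0.1821  0.2155] f [-0.21  0.02 -2.56] m [0.01 0.02 0.01] w 0.154 gf 59.04182553291321
shift [84.  83.  85.5] turn [ 0.03  0.05 -0.11]
```

```bash
python3 -m inch '[20,20,10,0,0,-0.1,0, 50,50,40,0,0,-0.1,0, 75,75,75,0,0,-0.1,0, 84,83,105,0,0,-0.1,0, 84,83,120,0,0,-0.1,0, 84,83,125,0,0,-0.1,0, 84,83,125,0,0,-0.1,0, 84,83,125,0,0,-0.1,0, 84,83,125,0,0,-0.1,0]'; python3 -c "
from h import *
st();go(.5377,-.2487,.07,10.5)
im=env.capture('top')
a=cv2.resize(im[160:260,315:440,::-1],None,fx=6,fy=6,interpolation=cv2.INTER_CUBIC)
cv2.imwrite('pics/over.png',a)"
```

```text
clock: 7.85
position: [0.5389, -0.2455, 0.0925]
ee_rot: [0.0, 0.996, 0.094, 0.001]
ft_force: [-0.8, 0.6, -1.6]
gripper_width: 0.156
grip_force: 59.1
t 7.85 p [ 0.5389 -0.2455  0.0925] f [-0.79  0.58 -1.63] m [-0.01  0.01 -0.02] w 0.156 gf 59.09004271030426
shift [-1.8  2.9 22.5] turn [ 0.06 -0.1   0.24]
```

View pics/over.png

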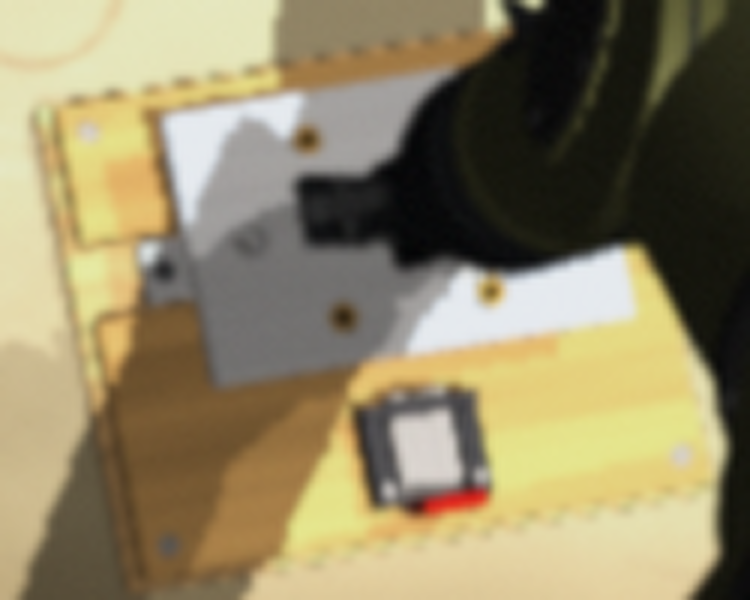

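The plate hovers over the pins. Its left hole shows at (250,240), and corners at TL (162,113), BL (215,388) and BR (633,320). I'll check the plate pose and let the arm settle.

```bash
for i in 1 2 3; do python3 -m inch '[0,0,0,0,0,0,0]' | sed -n 2,4p; done; python3 - <<'E'
from h import *
def P(p,z): return px("top",315+(p[0]+.5)/6-.5,160+(p[1]+.5)/6-.5,z)
z=.084
a,b,c,h=[P(p,z) for p in[(162,113),(215,388),(633,320),(250,240)]]
print("c",(a+c)/2,np.linalg.norm(a-b),np.linalg.norm(b-c),"hole",h)
d=a-b;print(np.degrees(np.arctan2(d[1],d[0])));d=b-c;print(np.degrees(np.arctan2(d[1],d[0]))-90)
E
```

```text
position: [0.5386, -0.2458, 0.0923]
ee_rot: [0.0, 0.996, 0.093, 0.001]
ft_force: [-0.3, -0.7, -3.3]
position: [0.5384, -0.2457, 0.0919]
ee_rot: [0.0, 0.996, 0.093, 0.0]
ft_force: [-1.4, -0.4, -3.8]
position: [0.5383, -0.2457, 0.0916]
ee_rot: [0.0, 0.996, 0.093, 0.0]
ft_force: [-0.4, 0.3, -2.7]
c [ 0.53887681 -0.24467223  0.084     ] 0.11110955642687637 0.16883205820530162 hole [ 0.52804884 -0.1861526   0.084     ]
10.574757423838228
10.334936099332651
```

```bash
python3 -m inch '[-1.6,3.3,0,0,0,0,0, -1.6,3.3,6,0,0,0,0, -1.6,3.3,12,0,0,0,0, -1.6,3.3,18,0,0,0,0, -1.6,3.3,20,0,0,0,0, -1.6,3.3,20,0,0,0,0]' && python3 -m inch '[0,0,1,0,0,0,0, 0,0,2,0,0,0,0, 0,0,3,0,0,0,0, 0,0,4,0,0,0,0, 0,0,5,0,0,0,0, 0,0,6,0,0,0,0, 0,0,6,0,0,0,0]'; python3 -c "
from h import *
st()"
```

```text
clock: 8.8
position: [0.5369, -0.2489, 0.0706]
ee_rot: [-0.0, 0.996, 0.093, -0.001]
ft_force: [0.0, -0.2, -3.1]
gripper_width: 0.154
grip_force: 59.2
clock: 9.5
position: [0.5371, -0.2492, 0.0651]
ee_rot: [-0.0, 0.996, 0.093, -0.0]
ft_force: [-0.4, 0.4, -3.0]
gripper_width: 0.154
grip_force: 59.1
t 9.5 p [ 0.5371 -0.2492  0.0651] f [-0.38  0.4  -2.99] m [ 0.01 -0.04  0.03] w 0.154 gf 59.14363503456116
```

No contact so far. I'll keep going gently.

```bash
python3 -m inch '[0,0,0.7,0,0,0,0, 0,0,1.4,0,0,0,0, 0,0,2,0,0,0,0, 0,0,2,0,0,0,0]' | sed -n 1,4p;  python3 -m inch '[0,0,0.7,0,0,0,0, 0,0,1.4,0,0,0,0, 0,0,2,0,0,0,0, 0,0,2,0,0,0,0]' | sed -n 1,4p; python3 -c "
from h import *
st()"
```

```text
clock: 9.9
position: [0.5375, -0.2494, 0.0633]
ee_rot: [0.0, 0.996, 0.093, 0.0]
ft_force: [0.4, 0.2, -2.4]
clock: 10.3
position: [0.5375, -0.2494, 0.0613]
ee_rot: [0.0, 0.996, 0.093, 0.0]
ft_force: [1.0, -1.2, -3.1]
t 10.3 p [ 0.5375 -0.2494  0.0613] f [ 1.02 -1.21 -3.06] m [-0.32 -0.23  0.06] w 0.157 gf 59.15622353553772
```

```bash
for i in 1 2 3; do python3 -m inch '[0,0,1,0,0,0,0, 0,0,2,0,0,0,0, 0,0,2,0,0,0,0]' | sed -n 1,4p; done; python3 -c "
from h import *
st()"
```

```text
clock: 10.6
position: [0.5375, -0.2494, 0.0593]
ee_rot: [0.0, 0.996, 0.093, 0.0]
ft_force: [1.9, -1.5, -3.1]
clock: 10.9
position: [0.5375, -0.2494, 0.0573]
ee_rot: [0.0, 0.996, 0.093, 0.0]
ft_force: [1.7, -2.9, -2.3]
clock: 11.2
position: [0.5375, -0.2494, 0.0553]
ee_rot: [0.0, 0.996, 0.093, 0.0]
ft_force: [3.1, -2.3, -3.2]
t 11.2 p [ 0.5375 -0.2494  0.0553] f [ 3.08 -2.34 -3.24] m [-0.67 -0.5   0.06] w 0.156 gf 59.215959906578064
```

Both holes are on the pins, with a light side load of about (+3, -2.5) N. I'll yield slightly in that direction and go on down.

```bash
python3 -m inch '[0.4,0.5,0,0,0,0,0, 0.4,0.5,0,0,0,0,0]' | sed -n 1,4p; for i in 1 2 3; do python3 -m inch '[0,0,1,0,0,0,0, 0,0,2,0,0,0,0, 0,0,2,0,0,0,0]' | sed -n 1,4p; done; python3 -c "
from h import *
st()"
```

```text
clock: 11.4
position: [0.5375, -0.2495, 0.0552]
ee_rot: [-0.0, 0.996, 0.093, -0.0]
ft_force: [0.7, -2.3, -3.0]
clock: 11.7
position: [0.5376, -0.2494, 0.0531]
ee_rot: [-0.0, 0.996, 0.093, -0.0]
ft_force: [1.5, -2.2, -2.6]
clock: 12.0
position: [0.5376, -0.2495, 0.0511]
ee_rot: [-0.0, 0.996, 0.093, -0.0]
ft_force: [0.8, -0.8, -2.4]
clock: 12.3
position: [0.5376, -0.2495, 0.0491]
ee_rot: [-0.0, 0.996, 0.093, -0.0]
ft_force: [1.5, -1.8, -3.1]
t 12.3 p [ 0.5376 -0.2495  0.0491] f [ 1.54 -1.84 -3.06] m [-0.32 -0.27  0.08] w 0.155 gf 59.16958808898926
```

```bash
for i in 1 2 3 4; do python3 -m inch '[0,0,0.5,0,0,0,0, 0,0,1,0,0,0,0, 0,0,1,0,0,0,0]' | sed -n 1,4p; done; python3 -c "
from h import *
st()"
```

```text
clock: 12.6
position: [0.5376, -0.2495, 0.0482]
ee_rot: [-0.0, 0.996, 0.093, -0.0]
ft_force: [0.6, -1.1, -2.3]
clock: 12.9
position: [0.5376, -0.2495, 0.0472]
ee_rot: [-0.0, 0.996, 0.093, -0.0]
ft_force: [0.9, -1.5, -3.0]
clock: 13.2
position: [0.5376, -0.2496, 0.0465]
ee_rot: [0.0, 0.996, 0.093, -0.0]
ft_force: [0.0, -1.1, 1.7]
clock: 13.5
position: [0.5377, -0.2495, 0.0465]
ee_rot: [0.0, 0.996, 0.093, 0.0]
ft_force: [-2.4, 1.0, 9.8]
t 13.5 p [ 0.5377 -0.2495  0.0465] f [-2.41  0.95  9.8 ] m [0.17 0.38 0.05] w 0.155 gf 61.04150891304016
```

It's seated: TCP z is 0.0465, exactly the grasp height plus the 30 mm deck, with firm deck contact. I'll release to a half opening, so the fingers stay clear of the pins, then rise.

```bash
python3 -m inch '[0,0,-1,0,0,0,0, 0,0,-1,0,0,0,0.5, 0,0,-1,0,0,0,0.5, 0,0,-1,0,0,0,0.5, 0,0,-1,0,0,0,0.5]' && python3 -m inch '[0,0,-10,0,0,0,0.5, 0,0,-30,0,0,0,0.5, 0,0,-60,0,0,0,0.5, 0,0,-100,0,0,0,0.5, 0,0,-140,0,0,0,0.5, 0,0,-150,0,0,0,0.5, -30,0,-150,0,0,0,0.5, -75,0,-150,0,0,0,0.5, -120,0,-150,0,0,0,0.5, -165,0,-150,0,0,0,0.3, -180,0,-150,0,0,0,0, -180,0,-150,0,0,0,0]'; python3 -c "
from h import *
st();crop('top',315,160,125,100,'seat',6)"
```

```text
clock: 14.0
position: [0.5376, -0.2494, 0.0461]
ee_rot: [-0.0, 0.996, 0.093, -0.0]
ft_force: [0.4, 0.4, 0.8]
gripper_width: 0.499
grip_force: 0.0
clock: 15.2
position: [0.3579, -0.2836, 0.1964]
ee_rot: [-0.0, 0.996, 0.092, -0.001]
ft_force: [0.1, 0.0, 0.5]
gripper_width: 0.001
grip_force: 0.0
t 15.2 p [ 0.3579 -0.2836  0.1964] f [0.07 0.01 0.46] m [-0.04 -0.07 -0.02] w 0.001 gf 0.0
seat 6
```

View pics/seat.png

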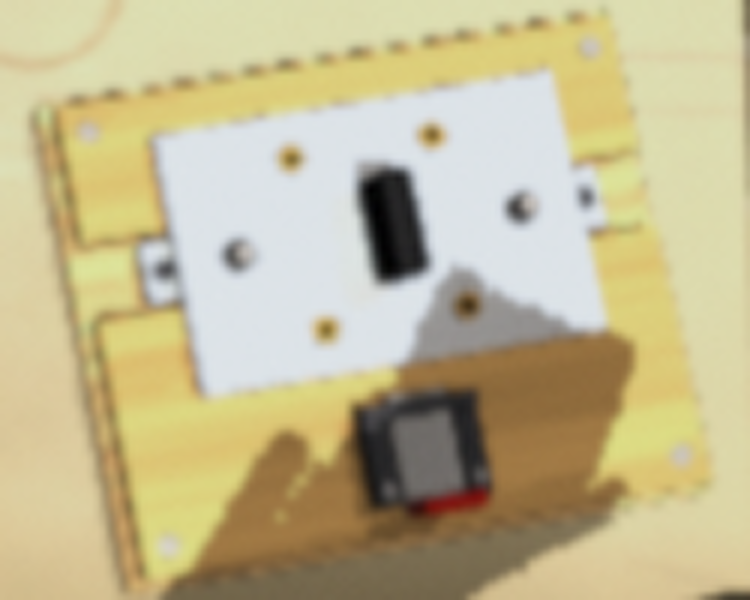

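The template lies seated, with both pins showing through at (238,255) and (521,207). Now I'll lower the shut fingers in front of the red tab.

```bash
python3 -c "
from h import *
go(.3912,-.2757,.06,10.45)"
```

```text
shift [ 31.1  -2.  136.6] turn [ 0.02 -0.04  0.19]
```

```bash
python3 -m inch '[10,-2,40,0,0,0.1,0, 20,-2,80,0,0,0.1,0, 28,-2,115,0,0,0.1,0, 31,-2,130,0,0,0.1,0, 31,-2,136,0,0,0.1,0, 31,-2,136,0,0,0.1,0, 31,-2,136,0,0,0.1,0]' && python3 -m inch '[4,0,0,0,0,0,0, 8,0,0,0,0,0,0, 12,0,0,0,0,0,0, 16,0,0,0,0,0,0, 20,0,0,0,0,0,0, 20,0,0,0,0,0,0]'; python3 -c "
from h import *
st();go(.5387-.098*.9834,-.2485-.098*.1814,.06,10.45)"
```

```text
clock: 15.95
position: [0.3919, -0.2755, 0.0609]
ee_rot: [0.0, 0.996, 0.093, 0.001]
ft_force: [0.0, -0.6, -0.8]
gripper_width: -0.0
grip_force: 0.0
clock: 16.55
position: [0.4115, -0.2715, 0.0604]
ee_rot: [0.0, 0.996, 0.093, 0.001]
ft_force: [-0.0, -0.8, 0.5]
gripper_width: 0.005
grip_force: 0.0
t 16.55 p [ 0.4115 -0.2715  0.0604] f [-0.   -0.75  0.54] m [0.01 0.02 0.03] w 0.005 gf 0.0
shift [31.2  0.6  0.4] turn [ 0.02 -0.06  0.21]
```

```bash
python3 -m inch '[2,0,0,0,0,0,0, 4,0,0,0,0,0,0, 6,0,0,0,0,0,0, 8,0,0,0,0,0,0, 8,0,0,0,0,0,0]' | sed -n 2,4p; python3 -m inch '[3,0,0,0,0,0,0, 6,0,0,0,0,0,0, 9,0,0,0,0,0,0, 12,0,0,0,0,0,0, 15,0,0,0,0,0,0, 15,0,0,0,0,0,0]' | sed -n 2,4p;  python3 -m inch '[2,0,0,0,0,0,0, 4,0,0,0,0,0,0, 6,0,0,0,0,0,0, 6,0,0,0,0,0,0]' | sed -n 2,4p
```

```text
position: [0.4184, -0.2701, 0.0602]
ee_rot: [-0.0, 0.996, 0.093, -0.0]
ft_force: [-2.5, -1.0, 2.1]
position: [0.4342, -0.2671, 0.0603]
ee_rot: [0.0, 0.996, 0.093, 0.001]
ft_force: [-1.4, 0.5, -0.7]
position: [0.4396, -0.2661, 0.0603]
ee_rot: [-0.0, 0.996, 0.093, 0.0]
ft_force: [-1.8, 1.1, -0.4]
```

Contact is made at about 2.5 N, the slide's friction. I'll push on to the stop.

```bash
for i in 1 2 3 4 5; do python3 -m inch '[1,0,0,0,0,0,0, 2,0,0,0,0,0,0, 2,0,0,0,0,0,0]' | sed -n 2,4p; done
```

```text
position: [0.4412, -0.2658, 0.0603]
ee_rot: [-0.0, 0.996, 0.093, 0.0]
ft_force: [-2.4, 1.1, 1.1]
position: [0.4416, -0.2657, 0.0603]
ee_rot: [-0.0, 0.996, 0.092, -0.001]
ft_force: [-5.0, 0.2, 2.3]
position: [0.4416, -0.2657, 0.0602]
ee_rot: [-0.0, 0.996, 0.092, -0.003]
ft_force: [-7.1, 0.5, 5.1]
position: [0.4416, -0.2656, 0.0603]
ee_rot: [-0.0, 0.996, 0.091, -0.005]
ft_force: [-11.4, 0.0, 8.3]
position: [0.4416, -0.2656, 0.0602]
ee_rot: [-0.001, 0.996, 0.091, -0.006]
ft_force: [-14.2, -1.4, 9.7]
```

It has hit the stop: TCP at jig x = -99 mm, which is the -87 mm tab face less about 11 mm of finger. Backing off, rising and checking.

```bash
python3 -m inch '[-10,0,0,0,0,0,0, -25,0,0,0,0,0,0, -45,0,0,0,0,0,0, -45,0,-20,0,0,0,0, -50,0,-60,0,0,0,0, -60,0,-100,0,0,0,0, -75,0,-130,0,0,0,0, -75,0,-130,0,0,0,0, -75,0,-130,0,0,0,0]'; python3 -c "
from h import *
st();crop('top',315,160,125,100,'lock',6)"
```

```text
clock: 20.45
position: [0.3769, -0.2789, 0.191]
ee_rot: [0.001, 0.996, 0.092, 0.002]
ft_force: [1.0, 0.6, -0.4]
gripper_width: 0.006
grip_force: 0.0
t 20.45 p [ 0.3769 -0.2789  0.191 ] f [ 1.04  0.57 -0.41] m [0.06 0.04 0.02] w 0.006 gf 0.0
lock 6
```

View pics/lock.png

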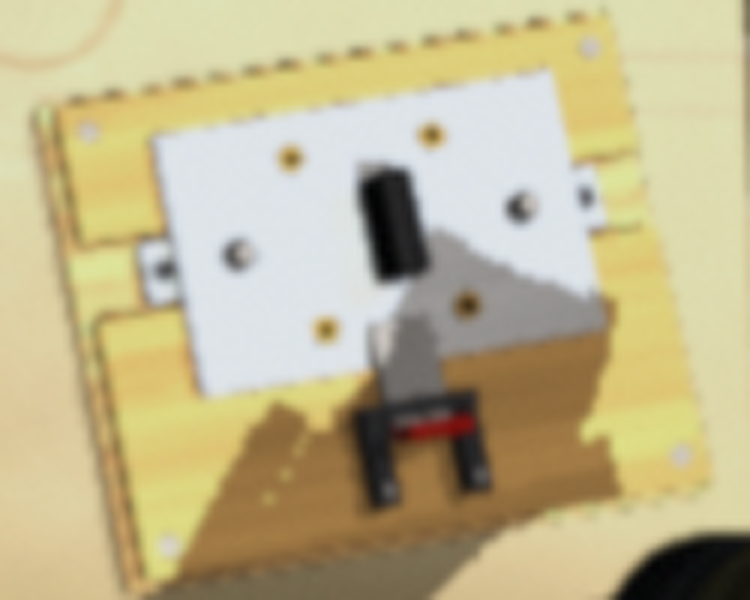

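The slide's tip at about (400,325) covers the template's edge at (405,362), and the tab is fully in at (440,425). The template has not moved. Handing in.

```bash
python3 -c "
from workcell import env
print(env.hand_in())"
```

```text
the job is handed in; nothing more can be done
None
```

The template hangs flush on both pins, the lock slide is pushed fully in over its edge, the robot is clear of everything, and the job was handed in at about 20 s; the jar and sanding block were not touched.

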